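Reseat the cross-threaded lid of the salt jar

ROBOT

A 6-joint arm with a two-finger parallel gripper is mounted at the origin on the work surface. World frame = base frame: x ahead of the robot, y to its left, z up, the work surface at z = 0. Lengths are in m, angles in rad, forces in N, time in s.
With the tool pointing down it reaches from about 0.35 to 0.85 m from the base axis. Payload 8.1 kg.
Tool frame: the origin (TCP) lies midway between the tips of the shut fingers; the grasp point (between the pads) lies 19 mm behind it (robot.grip_point_offset is the distance from the TCP to the grasp point, in m); z points along the fingers, y is the line along which they close (so a half turn about z gives the same grasp; the last joint's range is limited). The gripper opens to 93 mm and grips with 3 to 60 N. Pads are 15 mm wide; open, the fingers measure 128 mm over their backs; the gripper's body (75 mm by 188 mm) begins 65 mm behind the grasp point.
Start: joints at [-1.419, 0.13, 1.488, -0, 1.523, -0.085], TCP at [0.141, -0.583, 0.219] pointing down, gripper open.
Joint ranges: [-2.96, 2.96], [-0.89, 2.26], [0.02, 2.5], [-1.34, 4.48], [0, 2.73], [-2.66, 2.66]. Speed limits (rad/s): [2.39, 2.39, 2.79, 3.14, 3.14, 3.14].

INTERFACE

Orientations are given as a rotation vector (axis times angle).
In Python, from plant import robot, read_camera, job gives the robot as it stands.
- The arm moves only by the shell command python3 -m inch 'ROWS' [FORCE]. ROWS is JSON, one flat list of numbers, 5 for each row, row after row: the shift along the world's x, y, z in mm, then the turn about the world's z in degrees, then the opening in per cent of the stroke, from 0 (shut) to 100 (fully open). In form: [dx, dy, dz, yaw, hand, dx, dy, dz, yaw, hand, ...]. A call has 1 to 10 rows; each row is the pose to reach, as a shift and turn from the pose commanded when the call began; what a row does not reach only later rows make up. A row lasts 1/12 s, in which the tool goes at most 41.7 mm and 7.16 degrees, less where a joint would pass 70% of its speed; a pose out of reach is approached as far as the arm can. A call with a gripper value outside its range is refused whole. The fingers move at their own pace and stop on an object; FORCE is the grip in N (left out, the last holds). Time passes only in rows, so rows that repeat a pose let the fingers close. It gives the time, the measured TCP pose, the force, the opening and the grip force at its end, in the units of the state.
- robot.read_state(): the state, without advancing time (a new reading comes with each control period).
- read_camera(name): name is "side" or "top"; returns a dict with "image" (400x640x3 uint8, blue, green, red), "K" (3x3 intrinsics, pixels), "D" ([k1, k2, p1, p2, k3] as OpenCV has them; the pictures are not rectified), "extrinsics" (4x4, takes a point from world to camera coordinates). Camera axes: x right, y down, z forward; pixel columns grow to the right and rows downward; lengths in m; the calibration is good to about 2 mm. A picture is of the moment at which its call begins. There is no depth.
- job.close_job(): hands the job in; it is judged then, once.
The state is a dict: "t": time; "q": joint angles; "dq": joint speeds; "joint_torque": joint torques, N m; "tool_pos": TCP position; "orientation": TCP orientation; "force": force on the tool from outside, world axes, zero at the start; "wrist_torque": the same for the moment, N m; "opening": finger opening in m; "gripper_force": force on a finger pad.
Only numpy, scipy, OpenCV 4.12 (cv2) and the standard library are available. Lean on these libraries where they do the work, as an engineer would, in place of code of your own. Each camera call takes 0.05 s, during which the arm holds its last target. There are 200 camera calls.

TASK

The blue lid of the salt jar was screwed on without catching its thread and sits too high. Without taking it off the jar, turn it back (anticlockwise seen from above) until it drops into the thread, then screw it forward (clockwise) fully home, so that its grip bar points the same way as the black tick on the jar's shoulder, and let go.

Things in the scene. Friction and masses are not known exactly. Their poses are not given: they have to be found in the camera images.
- blue_lid: Blue plastic screw lid, 110 g, loose on the salt jar: round cap 64 mm wide, 23 mm high, 3 lugs inside. Origin: centre of its lower edge; z up, the turning axis; x along the grip bar to the end with the white patch. Origin's height in the jar's frame: 98 mm at the start (on top of the thread), 87.5 once dropped in, 85 fully home. Green and yellow lids on the other jars are shut: leave them.
- lid_bar (a point): Centre of the upright grip bar on the blue lid's flat top: 52 mm long (lid's x), 20 mm wide (lid's y), 28 mm high. The point is on the turning axis, halfway up the bar, 37 mm above the lid's lower edge and 14 mm above the cap's flat top.
- salt_jar: White square jar, 80 mm wide, in a 94 mm square steel holder fixed to the counter: it cannot move or turn. Origin: centre of the underside, z up. Flat shoulder at z = 85 mm; round threaded neck above it on the axis, under the lid. x points to the black tick. The thread has about 2.5 mm of vertical and 1.5 mm of sideways play and turns easily.
- jar_tick (a point): Black tick on the jar's shoulder, 35.5 mm from the axis along the jar's x. Lid's x from jar's x, anticlockwise positive: starts -14 to +26 degrees; drops in at +62 (within 9 either way) by its weight if free, else when lowered; turned clockwise it sinks the last 2.5 mm in some 55 degrees, is home at 0 and meets a hard stop at about -3.
Mind the look-alikes: they are no part of the job. What is shaped like the salt_jar but red is not meant. Leave any orange look-alike of the blue_lid alone.

How it is judged:
By the outcome, as a careful person would: the job done as asked, in the order asked, and still so for the second after the job is handed in, with the robot touching nothing.
It also fails if it takes over 38 s, if anything falls off the work surface, if the arm or the gripper's body presses on something with over 40 N, if the wrist force passes 120 N, or if a joint passes its speed limit or range.

## Working session

There is one attempt and no reset: what is moved stays moved. The work goes in short steps, Python scripts to look and compute and a shell command to move; the robot and the scene stay as the last step left them, time stands still between calls to the robot, and variables do not carry over. Pictures are saved under pics/ and viewed, at most 10 in all, crops included, and the job is handed in when it is done.

```bash
ls; mkdir -p pics; python3 - <<'E'
from plant import robot, read_camera
import cv2,numpy as np
for n in("top","side"):
    c=read_camera(n);cv2.imwrite(f"pics/{n}0.png",c["image"]);print(n,c["K"],c["D"],c["extrinsics"])
    np.savez(f"{n}0.npz",**c)
s=robot.read_state();print(s);print(robot.grip_point_offset)
E
```

```text
pics
top [[375.37982269   0.         317.70037679]
 [  0.         375.37982269 194.68784344]
 [  0.           0.           1.        ]] [-0.06351087  0.          0.          0.          0.        ] [[ 0.0288727  -0.99875569  0.04066251 -0.05139963]
 [-0.99623072 -0.03208089 -0.08059262  0.50847568]
 [ 0.08179682 -0.03818232 -0.99591736  0.72729927]
 [ 0.          0.          0.          1.        ]]
side [[443.69854392   0.         316.89665979]
 [  0.         443.69854392 197.51937662]
 [  0.           0.           1.        ]] [-0.00131984  0.          0.          0.          0.        ] [[ 0.99519224 -0.09786779  0.00378196 -0.50075132]
 [-0.06421418 -0.68116064 -0.7293125   0.09435953]
 [ 0.07395233  0.72556328 -0.68417028  0.90804946]
 [ 0.          0.          0.          1.        ]]
{'t': 0.1, 'q': array([-1.41934127e+00,  1.31056749e-01,  1.48914443e+00, -8.54925236e-06,
        1.52298548e+00, -8.53671987e-02]), 'dq': array([ 0.00164   , -0.00181467, -0.00175916, -0.00335363,  0.00064775,
        0.0001598 ]), 'joint_torque': array([ 1.81809087e-04, -5.61342216e+01, -4.93097806e+01,  7.68600265e-02,
        2.91713630e-02, -4.90046659e-05]), 'tool_pos': array([ 0.14073172, -0.58275356,  0.21772385]), 'orientation': array([-3.11801216e+00, -3.70943295e-01,  9.60792254e-05]), 'force': array([-0.48125   ,  0.27112947, -0.44057991]), 'wrist_torque': array([0.04067964, 0.02586939, 0.03928262]), 'gripper_force': 0.0, 'opening': 0.09321983532059402}
0.0188
```

View pics/top0.png

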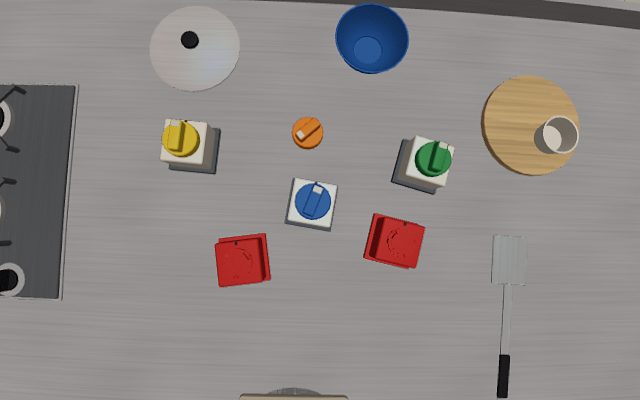

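View pics/side0.png

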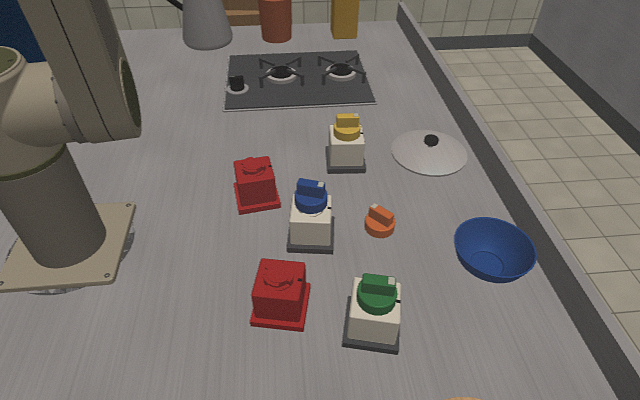

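The candidates are the blue lid on the white jar (top 313,202; side 311,200), the orange lid on the counter (307,132), the red jars (242,260 and 395,241), the yellow and green lids (180,140 and 433,158), and the blue bowl (372,38). Only the first is a blue lid with a grip bar on a white jar, so that's the one meant. I'll confirm it in an enlarged crop.

```bash
python3 - <<'E'
import cv2,numpy as np
a=np.load("top0.npz")["image"][170:240,275:350];b=np.load("side0.npz")["image"][170:260,275:350]
f=lambda i:cv2.resize(i,None,fx=5.3,fy=5.3,interpolation=cv2.INTER_CUBIC)
a,b=f(a),f(b);h=max(a.shape[0],b.shape[0])
p=lambda i:cv2.copyMakeBorder(i,0,h-i.shape[0],0,0,cv2.BORDER_CONSTANT)
cv2.imwrite("pics/crop.png",np.hstack([p(a),p(b)]))
E
```

```text
(no output)
```

View pics/crop.png

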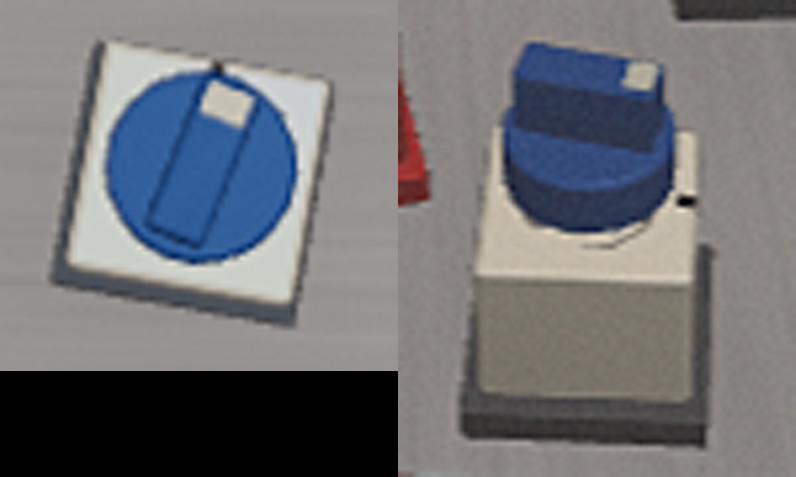

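```bash
cat > h.py <<'E'
import cv2,numpy as np
from plant import robot, read_camera
def ray(c,uv):
    n=cv2.undistortPoints(np.float64(uv).reshape(-1,1,2),c["K"],c["D"]).reshape(-1,2)
    R,t=c["extrinsics"][:3,:3],c["extrinsics"][:3,3]
    return -R.T@t, np.c_[n,np.ones(len(n))]@R
def onz(c,uv,z):
    o,d=ray(c,uv); return o+d*((z-o[2])/d[:,2])[:,None]
def tri(c1,u1,c2,u2):
    o1,d1=ray(c1,u1);o2,d2=ray(c2,u2);d1,d2=d1[0],d2[0]
    s=np.linalg.lstsq(np.c_[d1,-d2],o2-o1,rcond=None)[0]
    a,b=o1+s[0]*d1,o2+s[1]*d2; return (a+b)/2,np.linalg.norm(a-b)*1000
def blobs(m):
    n,l,st,ce=cv2.connectedComponentsWithStats(m.astype(np.uint8)); return [(st[i],ce[i],l==i) for i in range(1,n) if st[i][4]>3]
def crop(c,x0,y0,x1,y1):
    h=cv2.cvtColor(c["image"],cv2.COLOR_BGR2HSV).astype(int); m=np.zeros(h.shape[:2],bool);m[y0:y1,x0:x1]=1
    return h,m
E
python3 - <<'E'
from h import *
t=np.load("top0.npz");s=np.load("side0.npz")
ht,mt=crop(t,280,172,345,235);hs,ms=crop(s,285,172,337,255)
wt=mt&(ht[...,1]<45)&(ht[...,2]>165);ws=ms&(hs[...,1]<60)&(hs[...,2]>165)
for n,w in(("t",wt),("s",ws)):
    for b in blobs(w):print(n,b[0],b[1].round(2))
for n,h,m in(("t",ht,mt),("s",hs,ms)):
    for b in blobs(m&(h[...,0]>95)&(h[...,0]<125)&(h[...,1]>120)):print(n,"blue",b[0],b[1].round(2))
print("tick side",[(b[0],b[1]) for b in blobs(ms&(hs[...,2]<45))]);print("tick top",[(b[0],b[1]) for b in blobs(mt&(ht[...,2]<70))])
# tick triangulation, from crop pixels
tk_t=(275+217.5/5.3-.4,170+67/5.3-.4);tk_s=(275+(686-397.5)/5.3-.4,170+201/5.3-.4)
print("tick",tri(t,tk_t,s,tk_s))
pt=(275+228/5.3-.4,170+104/5.3-.4);ps=(275+(641-397.5)/5.3-.4,170+75/5.3-.4)
print("patch",tri(t,pt,s,ps))
E
```

```text
t [288 178  49  49 758] [311.09 203.64]
t [313 186   9   8  50] [317.22 189.14]
s [318 182   5   5  18] [320.39 183.72]
s [290 194  41  30 496] [311.08 214.57]
t blue [295 183  36  37 925] [312.23 202.  ]
s blue [295 178  32  28 428] [309.7  193.51]
s blue [315 205  12   8  17] [321.06 208.82]
s blue [297 207   6   5   6] [299.5  209.17]
s blue [305 212   9   2  11] [309.55 212.55]
tick side [(array([328, 207,   3,   2,   5], dtype=int32), array([328.8, 207.6]))]
tick top []
tick (array([ 0.52567144, -0.028971  ,  0.08361652]), np.float64(3.591994589710438))
patch (array([ 0.50742886, -0.03055713,  0.14838111]), np.float64(2.0835561896278785))
```

```bash
python3 - <<'E'
from h import *
t=np.load("top0.npz");s=np.load("side0.npz")
ht,mt=crop(t,280,172,345,235)
w=mt&(ht[...,1]<45)&(ht[...,2]>165); b=max(blobs(w),key=lambda b:b[0][4])[2]
ct=max(cv2.findContours(b.astype(np.uint8),cv2.RETR_EXTERNAL,cv2.CHAIN_APPROX_NONE)[0],key=len)
P=onz(t,ct,.085)[:,:2]*1000
r=cv2.minAreaRect(P.astype(np.float32));print("jar sq",r)
C=np.array(r[0])
tk=onz(t,[(275+217.5/5.3-.4,170+67/5.3-.4)],.085)[0,:2]*1000
print("tick",tk,np.hypot(*(tk-C)),np.degrees(np.arctan2(*(tk-C)[::-1])))
pt=onz(t,[(317.22,189.14)],.149)[0,:2]*1000
print("patch",pt,np.hypot(*(pt-C)),np.degrees(np.arctan2(*(pt-C)[::-1])))
q=np.array([(205,76),(258,92),(203,248),(147,228)])/5.3+[275-.4,170-.4]
Q=onz(t,q,.149)[:,:2]*1000;print("bar",Q,Q.mean(0),cv2.minAreaRect(Q.astype(np.float32)))
d=(Q[0]+Q[1]-Q[2]-Q[3]);print(np.degrees(np.arctan2(d[1],d[0])))
# cap circle at z=.121
m=mt&(ht[...,0]>95)&(ht[...,0]<125)&(ht[...,1]>120)
c2=max(cv2.findContours(m.astype(np.uint8),cv2.RETR_EXTERNAL,cv2.CHAIN_APPROX_NONE)[0],key=len)
print("cap",cv2.minEnclosingCircle((onz(t,c2,.121)[:,:2]*1000).astype(np.float32)))
# side bar top corners
q=np.array([(527,43),(663,66)])*1.;q[:,0]-=397.5;q=q/5.3+[275-.4,170-.4];print(onz(s,q,.149)*1000)
st=robot.read_state();from scipy.spatial.transform import Rotation as R
print(R.from_rotvec(st["orientation"]).as_matrix().round(3))
E
```

```text
jar sq ((490.87396240234375, -23.202472686767578), (77.55974578857422, 77.94308471679688), 81.46405792236328)
tick [527.31907256 -28.97966927] 36.90016334022118 -9.007450591732923
patch [508.53098937 -29.89991838] 18.884554014332707 -20.77212052356163
bar [[516.97053238 -23.11622748]
 [512.49246985 -39.84313632]
 [463.26176733 -24.09717529]
 [468.93970121  -6.52786895]] [490.41611769 -23.39610201] ((490.6895446777344, -23.177024841308594), (18.463912963867188, 51.68750762939453), 72.26363372802734)
-18.389239506827035
cap ((490.5788879394531, -24.245498657226562), 31.327606201171875)
[[467.86917776 -10.5175445  149.        ]
 [514.47451956 -27.32070085 149.        ]]
[[ 0.972  0.235 -0.   ]
 [ 0.235 -0.972  0.002]
 [ 0.    -0.002 -1.   ]]
```

The crop confirms a blue lid with its patched bar on the white jar, with the black tick at about (316,183). Measured values:
- **Axis:** (491, -23) mm
- **Jar x:** about -8.5°
- **Lid x:** about -19°, so the lid sits about -10° from the jar's x
- **Heights:** consistent with the jar's underside at z≈0

Next I move above the lid.

```bash
python3 -m inch '[350,560,0,-32,60,350,560,0,-32,60,350,560,0,-32,60,350,560,0,-32,60,350,560,0,-32,60,350,560,0,-32,60,350,560,0,-32,60,350,560,0,-32,60,350,560,0,-32,60,350,560,0,-32,60]' 20; python3 -c "
from h import *
print(robot.read_state()['q'])"
```

```text
t: 0.93
tool_pos: [0.3613, -0.2292, 0.2184]
orientation: [-3.101, 0.504, 0.0]
force: [0.7, -0.4, -0.1]
opening: 0.0559
gripper_force: 0.0
[-6.85264535e-01 -3.53742074e-01  1.93693525e+00  9.18170975e-06
  1.55840912e+00  1.20763186e+00]
```

```bash
python3 -m inch '[129,206,0,0,60,129,206,0,0,60,129,206,0,0,60,129,206,0,0,60,129,206,0,0,60,129,206,0,0,60,129,206,0,0,60,129,206,0,0,60,129,206,0,0,60]' 20
```

```text
t: 1.68
tool_pos: [0.4894, -0.0253, 0.2181]
orientation: [3.101, -0.502, -0.002]
force: [-0.5, -0.1, 0.2]
opening: 0.0559
gripper_force: 0.0
```

```bash
python3 -m inch '[1,2,-40,0,60,1,2,-70,0,60,1,2,-85,0,60,1,2,-92,0,60,1,2,-92,0,60,1,2,-92,0,60]' 20; python3 - <<'E'
from h import *
c=read_camera("side");cv2.imwrite("pics/s1.png",cv2.resize(c["image"][130:270,250:390],None,fx=4,fy=4,interpolation=cv2.INTER_CUBIC))
E
```

```text
t: 2.18
tool_pos: [0.491, -0.0242, 0.1275]
orientation: [3.1, -0.506, 0.001]
force: [0.5, 0.1, -0.0]
opening: 0.0556
gripper_force: 0.0
```

View pics/s1.png

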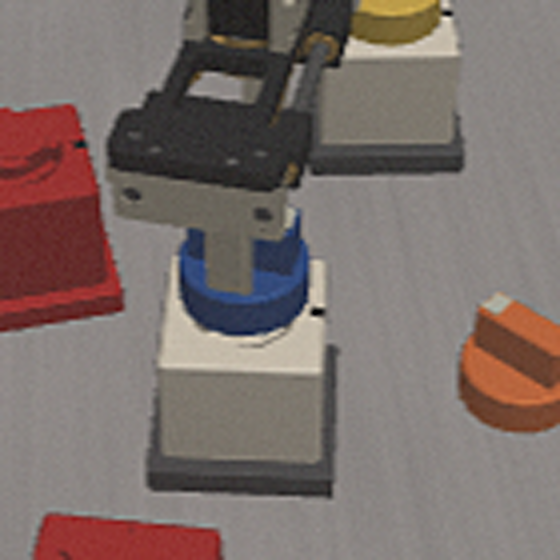

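The near finger (crop 230,265) stands in front of the bar's middle, just above the cap and parallel to the bar. Closing now.

```bash
python3 -m inch '[0,0,0,0,10,0,0,0,0,10,0,0,0,0,10,0,0,0,0,10,0,0,0,0,10,0,0,0,0,10]' 20
```

```text
t: 2.73
tool_pos: [0.491, -0.0232, 0.1268]
orientation: [3.101, -0.503, 0.0]
force: [-0.5, -1.2, 0.2]
opening: 0.0204
gripper_force: 0.4
```

```bash
python3 -m inch '[0,0,0,0,10,0,0,0,0,10,0,0,0,6,10,0,0,0,12,10,0,0,0,18,10,0,0,0,24,10,0,0,0,30,10,0,0,0,36,10,0,0,0,36,10]' 20;python3 -m inch '[0,0,0,6,10,0,0,0,12,10,0,0,0,18,10,0,0,0,24,10,0,0,0,30,10,0,0,0,36,10,0,0,0,36,10,0,0,0,36,10]' 20
```

```text
t: 3.48
tool_pos: [0.491, -0.0231, 0.1268]
orientation: [3.104, 0.488, 0.0]
force: [0.7, -1.1, 1.3]
opening: 0.0199
gripper_force: 19.8
t: 4.15
tool_pos: [0.4906, -0.0231, 0.1263]
orientation: [-2.808, -1.408, 0.001]
force: [0.6, 0.1, -0.8]
opening: 0.0198
gripper_force: 19.9
```

```bash
python3 -m inch '[0,0,0,0,45,0,0,0,0,45,0,0,0,0,45,0,0,0,0,45,0,0,0,0,45]' 20; python3 - <<'E'
from h import *
c=read_camera("side");cv2.imwrite("pics/s2.png",cv2.resize(c["image"][150:260,260:370],None,fx=5,fy=5,interpolation=cv2.INTER_CUBIC))
E
```

```text
t: 4.57
tool_pos: [0.491, -0.0232, 0.1267]
orientation: [2.805, 1.414, 0.0]
force: [-0.7, 0.1, -0.9]
opening: 0.0416
gripper_force: 0.0
```

View pics/s2.png

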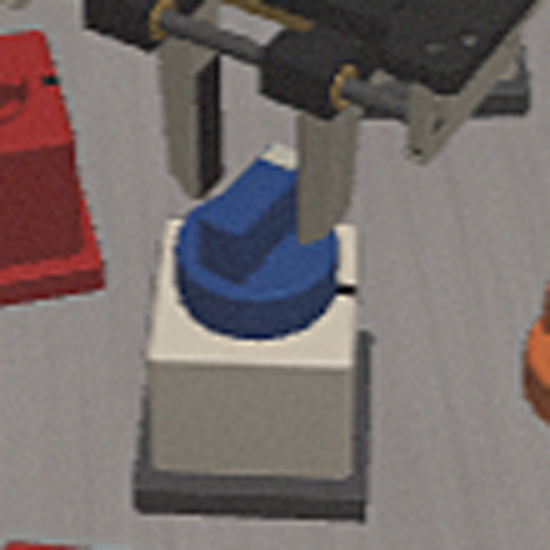

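The lid has dropped: its near lower edge moved from row 213.8 to about 217.6, which is about 10 mm, and the gap under it is gone. I'll lower, regrip and screw clockwise.

```bash
python3 -m inch '[0,0,-6,0,45,0,0,-11,0,45,0,0,-11,0,45,0,0,-11,0,10,0,0,-11,0,10,0,0,-11,0,10,0,0,-11,0,10,0,0,-11,0,10,0,0,-11,0,10,0,0,-11,0,10]' 20
```

```text
t: 5.45
tool_pos: [0.491, -0.0232, 0.1158]
orientation: [2.804, 1.416, 0.0]
force: [-0.6, 0.0, 1.4]
opening: 0.02
gripper_force: 19.8
```

```bash
python3 -m inch '[0,0,-0.2,-5,10,0,0,-0.4,-10,10,0,0,-0.6,-15,10,0,0,-0.8,-20,10,0,0,-1,-25,10,0,0,-1.2,-30,10,0,0,-1.2,-30,10]' 20; python3 -m inch '[0,0,-0.2,-5,10,0,0,-0.4,-10,10,0,0,-0.6,-15,10,0,0,-0.8,-20,10,0,0,-1,-25,10,0,0,-1.3,-29,10,0,0,-1.3,-32,10,0,0,-1.3,-32,10,0,0,-1.3,-32,10]' 20; python3 -c "
from h import *
print(robot.read_state()['wrist_torque'])"
```

```text
t: 6.03
tool_pos: [0.4911, -0.0232, 0.1147]
orientation: [3.077, 0.635, 0.001]
force: [-0.2, -0.2, 0.9]
opening: 0.0196
gripper_force: 19.9
t: 6.78
tool_pos: [0.491, -0.0232, 0.1133]
orientation: [3.133, -0.225, 0.001]
force: [0.9, 0.1, 1.7]
opening: 0.0198
gripper_force: 19.8
[-0.11761872 -0.06288035 -0.03158571]
```

```bash
python3 -m inch '[0,0,0,0,50,0,0,0,0,50,0,0,0,0,50,0,0,0,0,50,0,0,30,0,50,0,0,70,0,50,-30,0,100,0,50,-70,0,100,0,50,-110,0,100,0,50,-130,0,100,0,50]' 20; python3 -m inch '[-20,-40,0,0,50,-20,-80,0,0,50,-20,-120,0,0,50,-20,-160,0,0,50,-20,-200,0,0,50,-20,-200,0,0,50]'; python3 - <<'E'
from h import *
C={}
for n,(x0,y0) in(("top",(275,170)),("side",(275,170))):
    c=read_camera(n);np.savez(n+"3.npz",**c);C[n]=cv2.resize(c["image"][y0:y0+90,x0:x0+75],None,fx=5.3,fy=5.3,interpolation=cv2.INTER_CUBIC)
cv2.imwrite("pics/end.png",np.hstack([C["top"],C["side"]]))
E
```

```text
t: 7.62
tool_pos: [0.3584, -0.023, 0.2133]
orientation: [3.133, -0.23, -0.0]
force: [-0.6, -0.4, -1.3]
opening: 0.0471
gripper_force: 0.0
t: 8.12
tool_pos: [0.3397, -0.2287, 0.2129]
orientation: [3.13, -0.238, -0.001]
force: [0.5, 0.1, -0.4]
opening: 0.0468
gripper_force: 0.0
```

View pics/end.png

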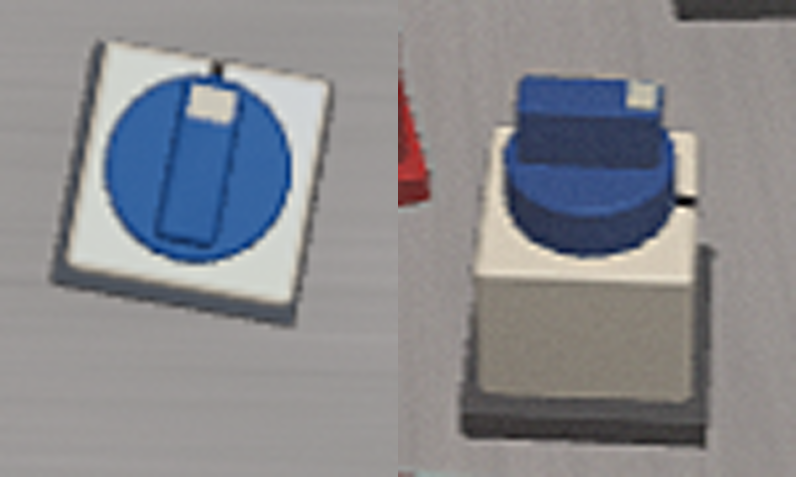

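```bash
python3 - <<'E'
from h import *
t=np.load("top3.npz");s=np.load("side3.npz")
ht,mt=crop(t,280,172,345,235);hs,ms=crop(s,285,172,337,255)
wt=mt&(ht[...,1]<45)&(ht[...,2]>165);B=sorted(blobs(wt),key=lambda b:-b[0][4])
ct=max(cv2.findContours(B[0][2].astype(np.uint8),cv2.RETR_EXTERNAL,cv2.CHAIN_APPROX_NONE)[0],key=len)
r=cv2.minAreaRect((onz(t,ct,.085)[:,:2]*1000).astype(np.float32));print(r,[b[1] for b in B])
p=onz(t,[B[1][1]],.136)[0,:2]*1000-r[0];print("patch",p,np.degrees(np.arctan2(p[1],p[0])))
ws=sorted(blobs(ms&(hs[...,1]<60)&(hs[...,2]>165)),key=lambda b:b[0][1])
print("tri patch",tri(t,B[1][1],s,ws[0][1]))
q=np.array([(184,80),(242,90),(212,246),(157,236)])/5.3+[275-.4,170-.4]
Q=onz(t,q,.136)[:,:2];d=Q[0]+Q[1]-Q[2]-Q[3];print(np.degrees(np.arctan2(d[1],d[0])),robot.read_state()["t"])
E
```

```text
((490.8721618652344, -23.276836395263672), (77.91166687011719, 78.19547271728516), 81.5574951171875) [array([311.98650307, 203.09693252]), array([314.32, 189.06])]
patch [18.89465762 -2.19189546] -6.617082525277897
tri patch (array([ 0.50810458, -0.0254609 ,  0.13463817]), np.float64(3.572779930582624))
-8.609411652488667 8.2167
```

The end picture shows the bar at about -8.6° and the jar at -8.4°, with the patch at crop (213,103) in line with the tick at (217,68). The patch dropped 13.8 mm against the 13 mm expected when fully home, and the gripper is clear.

```bash
python3 -c "
from plant import job
print(job.close_job())"
```

```text
the job is handed in; nothing more can be done
None
```

The blue lid was turned back until it dropped into its thread, then screwed fully home with its bar in line with the tick (within about 2° as measured), released, and handed in at about 8 s.

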